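Switch off the wax stove behind its push-latch cover

ROBOT

A 7-joint arm with a two-finger parallel gripper is mounted at the origin on the work surface. World frame = base frame: x ahead of the robot, y to its left, z up, the work surface at z = 0. Lengths are in m, angles in rad, forces in N, time in s.
With the tool pointing down it reaches from about 0.425 to 1.025 m from the base axis. Payload 9.4 kg.
Tool frame: the origin (TCP) lies at the very end of the fingers, on their centre line; the grasp point (between the pads) lies 19 mm behind it; z points along the fingers, y is the direction in which the jaws open and shut (so a half turn about z gives the same grasp; the last joint's range is limited). The gripper opens to 85 mm and grips with 20 to 120 N. Pads are 22 mm wide; open, the fingers measure 114 mm over their backs; the gripper's body (76 mm by 85 mm) begins 54 mm behind the grasp point. The pads swing forward as they close: fully open they stand 13 mm farther back than shut.
Start: joints at [1.195, 0.599, -0.003, 1.599, 0.002, 0.943, -0.08], TCP at [0.213, -0.693, 0.231] pointing down, gripper open.
Joint ranges: [-2.57, 2.57], [-0.35, 1.97], [-1.29, 1.29], [0.11, 2.56], [-1.05, 4.19], [0.11, 1.86], [-2.63, 2.63]. Speed limits (rad/s): [2.22, 2.22, 3.01, 3.01, 3.14, 3.14, 3.14].

INTERFACE

Orientations are given as a rotation vector (axis times angle).
In Python, from cell import env, eyes, workorder gives the robot as it stands. The module is installed in compiled form; this text tells all that it offers.
- The arm moves only by the tool play_rows, never from a script. Its argument "commands" is text: rows parted by semicolons, each of 7 numbers parted by spaces: the turn, a rotation vector about the tool's x, y, z in degrees, then the shift along the tool's x, y, z in cm, then the opening in per cent of the stroke, from 0 (shut) to 100 (fully open). In form: ax ay az tx ty tz grip; .... A call has 1 to 12 rows; each row is the pose to reach, as a shift and turn from the pose commanded when the call began, along the tool's axes at that moment; what a row does not reach only later rows make up. A row lasts 1/8 s, in which the tool goes at most 62.5 mm and 10.7 degrees, less where a joint would pass 70% of its speed; a pose out of reach is approached as far as the arm can. A call with a gripper value outside its range is refused whole. The fingers move at their own pace and stop on an object; the grip force is fixed at half the most. Time passes only in rows, so rows that repeat a pose let the fingers close. It gives the time, the measured TCP pose, the force and the opening at its end, in the units of the state.
- env.get_state(): the state, without advancing time (a new reading comes with each control period).
- eyes.read_camera(name): name is "scene" or "top" or "wrist"; returns the picture (384x512x3 uint8, red, green, blue); there is no depth.
- eyes.camera_model(name): a dict with "mtx" (3x3 intrinsics, pixels), "extrinsics" (4x4, takes a point from world to camera coordinates); the wrist camera has in their place "hand_eye" (4x4, takes a point from camera to tool coordinates, whose origin is the TCP and whose axes are the flange's). Camera axes: x right, y down, z forward; pixel columns grow to the right and rows downward; lengths in m; the calibration is good to about 2 mm. The wrist camera is an equidistant fisheye: a pixel r from the principal point sees the ray r / f radians off the axis. A picture is of the moment at which its call begins: read the wrist's pose just before it. camera_model takes no time and is no camera call.
- workorder.finish_job(): hands the job in, once; it reports no verdict.
The state is a dict: "clock": time; "qpos": joint angles; "dq": joint speeds; "effort": joint torques, N m; "eef_pos": TCP position; "tool_rot": TCP orientation; "wrist_force": force on the tool from outside, world axes, zero at the start; "torque": the same for the moment, N m; "width": finger opening in m.
Only numpy, scipy, OpenCV 4.12 (cv2) and the standard library are available. Lean on these libraries where they do the work, as an engineer would, in place of code of your own. Each camera call takes 0.05 s, during which the arm holds its last target. There are 200 camera calls.

TASK

Stamping is over, so switch off the wax stove: press the closed control cover in at its ribbed pad so that it pops open by itself, push down the raised end of the heater rocker switch until it is fully over to off, then push the cover down and press it in until it latches shut, flush with its frame. Press and push only: grip nothing, force nothing and pick nothing up. Keep off the hot pan, do not turn the thermostat dial beside the switch, and leave the stamps, tools and other things where they are.

Things in the scene. Friction and masses are not known exactly. Their poses are not given: they have to be found in the camera images.
- stove: steel wax stove, 320 mm deep (x, towards the rear), 670 mm wide (y, to the left), deck 85 mm above the table. Origin: on the table below the middle of the control cover. On the deck there a grey frame, 192 x 148 mm, walls 8 to 9 mm thick, stands 30 mm high (top at 115 mm) round a panel at deck height; the closed cover fills it. Hot plate and pan from 115 mm left of the origin
- cover (a joint): angle (rad) of the push-latch cover, a grey flap 170 mm (stove x) by 125 mm (y), 4 mm thick, hinged on the left. 0 = latched, top flush with the frame. Pressed in 3 mm to a stop (-0.03) and let go, it springs open within 2 s to 1.75 (100 degrees, leaning a little left). Pushed over to the right and down to that stop again (-0.03) and let go, it latches at 0; if not pressed far enough it springs open
- cover_press (a point): middle of the ribbed press pad on the cover's outer face, moving with the cover: 105 mm right of the hinge axis, 20 mm from the free edge, mid-width; 115 mm above the table when closed. Pressing the closed cover in here takes about 3 N, up to the rigid stop
- cover_hinge (a point): middle of the cover's hinge axis, which runs along the stove's x, 62.5 mm left (+y) of the stove's origin and 113 mm above the table. A spring of 0.1 to 0.35 N m opens the cover; the open cover's outer face looks left, towards the pan
- heater_switch (a joint): angle (rad) of the heater's rocker switch on the panel under the cover: black, 44 mm (stove x) by 26 mm (y) by 8 mm, turning about the stove's y. 0 = on, rear (+x) end raised; 0.36 = off, rear end fully down at its stop. It stays where it is left; 2 to 4 N on its raised end moves it
- switch_raised_end (a point): on top of the rocker's rear (+x) end, 18 mm from its axis, moving with it: 102 mm above the table when on (13 mm below the frame's top), about 95 mm when off. The rocker's axis is at stove x -35 mm, y 0, 95 mm above the table
- thermostat_pointer (a point): end of the white pointer on top of the thermostat dial, a black knob 34 mm across and 16 mm high at stove x +45 mm, y 0, on the panel beside the switch; it turns easily and is to be left alone
- pan: the hot wax pan, round, aluminium, 300 mm across and 40 mm high with two wire handles, on the hot plate, rim 135 mm above the table; origin: centre of its underside, at stove x 0, y +305 mm. Not to be touched
- square_stamp: copper printing stamp, 110 x 110 mm, 22 mm deep grid with a bar grip along its x axis 60 mm up, standing on the table right of the stove; origin: centre of its underside; a bystander
- border_stamp: long narrow copper stamp, 170 x 45 mm, with a bar grip 60 mm up, on the table behind the stove; origin: centre of its underside; a bystander
- wax_cake: cake of hard wax, 70 x 45 x 24 mm, lying on the stove's deck right of the cover; origin: centre of its underside; a bystander
- tin: closed steel tin, 48 mm across, 55 mm high, on the stove's deck right of and behind the cover; origin: centre of its underside; a bystander
- brush: wooden brush, 160 mm long, lying on the stove's deck in front of the cover; origin under it; a bystander
- jar: amber jar, 60 mm across, 80 mm high, on the stove's deck to the right of the cover, at the front; origin: centre of its underside; a bystander
- mug: white mug, 80 mm across, 85 mm high, on the table right of the stove; origin: centre of its underside; a bystander
- scraper: scraper, 200 mm long, lying on the table behind the stove; origin under it; a bystander

How it is judged:
By the outcome, as a careful person would: the job done as asked, in the order asked, and still so for the second after the job is handed in, with the robot touching nothing.
It also fails if it takes over 51 s, if anything falls off the work surface, if the arm or the gripper's body presses on something with over 40 N, if the wrist force passes 120 N, or if a joint passes its speed limit or range.

## Working session

There is one attempt and no reset: what is moved stays moved. The work goes in short steps, Python scripts to look and compute and a tool call to move; the robot and the scene stay as the last step left them, time stands still between calls to the robot, and variables do not carry over. Pictures are saved under pics/ and viewed, about 8 in all and at most 12, crops included, and the job is handed in when it is done.

Besides the shell and the picture viewer there is one more tool, called after "Request:" by a JSON object that holds its "op" and its "data". play_rows: Moves the arm, as the interface text tells. Its arguments: {"type":"object","properties":{"commands":{"type":"string"}},"required":["commands"]}

```bash
mkdir -p pics; python3 - <<'E'
from cell import env, eyes
import cv2, numpy as np
s=env.get_state(); print({k:np.round(v,4) for k,v in s.items()})
for n in("scene","top"):
    im=eyes.read_camera(n); np.save(f"pics/{n}0.npy",im)
    cv2.imwrite(f"pics/{n}0.png",cv2.resize(im[:,:,::-1],(800,600),interpolation=cv2.INTER_CUBIC))
    m=eyes.camera_model(n); print(n,{k:np.round(v,4).tolist() if not isinstance(v,str) else v for k,v in m.items()})
print(eyes.camera_model("wrist"))
E
```

```text
{'clock': np.float64(0.0), 'qpos': array([ 1.1953,  0.6001, -0.0026,  1.6001,  0.0018,  0.9429, -0.0798]), 'dq': array([ 0.0002, -0.0002, -0.0007, -0.0012, -0.0017, -0.0003, -0.0021]), 'effort': array([-2.30000e-03, -7.76463e+01,  1.56440e+00, -2.58007e+01,
        1.24000e-02,  9.00000e-03, -0.00000e+00]), 'eef_pos': array([ 0.2133, -0.6924,  0.2304]), 'tool_rot': array([-3.1051e+00, -4.6750e-01,  5.0000e-04]), 'wrist_force': array([ 0.2108, -0.4821, -0.0414]), 'torque': array([-0.0688,  0.0206, -0.0121]), 'width': np.float64(0.0855)}
scene {'mtx': [[407.1272, 0.0, 260.5682], [0.0, 407.1272, 195.8427], [0.0, 0.0, 1.0]], 'extrinsics': [[-0.5876, 0.8091, -0.0059, 0.3484], [0.6244, 0.4488, -0.6393, -0.2555], [-0.5146, -0.3793, -0.769, 1.4103], [0.0, 0.0, 0.0, 1.0]]}
top {'mtx': [[493.0325, 0.0, 255.8741], [0.0, 493.0325, 195.9748], [0.0, 0.0, 1.0]], 'extrinsics': [[0.0129, -0.9996, -0.0232, -0.0312], [-0.9982, -0.0115, -0.0585, 0.5579], [0.0582, 0.0239, -0.998, 1.5339], [0.0, 0.0, 0.0, 1.0]]}
{'mtx': array([[297.31863964,   0.        , 254.40593503],
       [  0.        , 297.31863964, 189.864496  ],
       [  0.        ,   0.        ,   1.        ]]), 'hand_eye': array([[ 2.60336240e-04, -9.54338691e-01, -2.98726623e-01,
         7.61167942e-02],
       [ 9.99999824e-01,  4.07811533e-04, -4.31344651e-04,
         1.04426153e-03],
       [ 5.33473052e-04, -2.98726458e-01,  9.54338629e-01,
        -1.42977505e-01],
       [ 0.00000000e+00,  0.00000000e+00,  0.00000000e+00,
         1.00000000e+00]])}
```

View pics/top0.png

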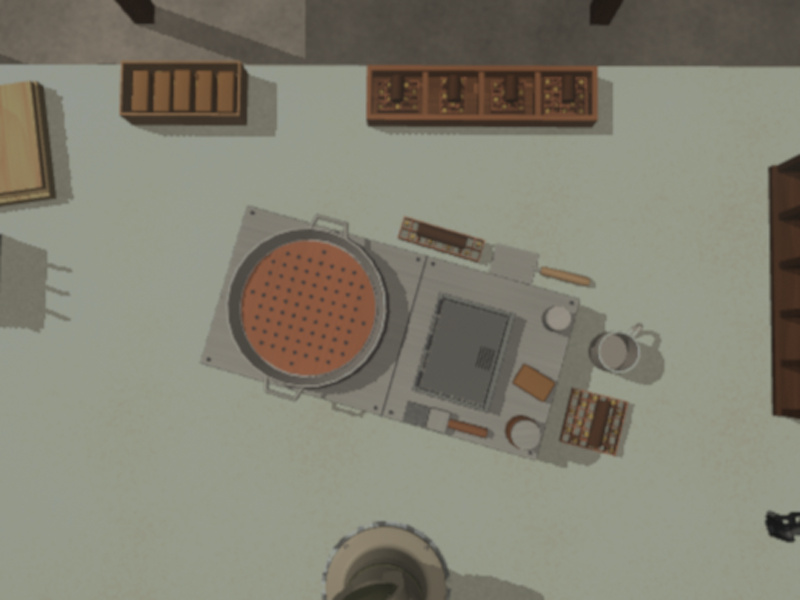

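View pics/scene0.png

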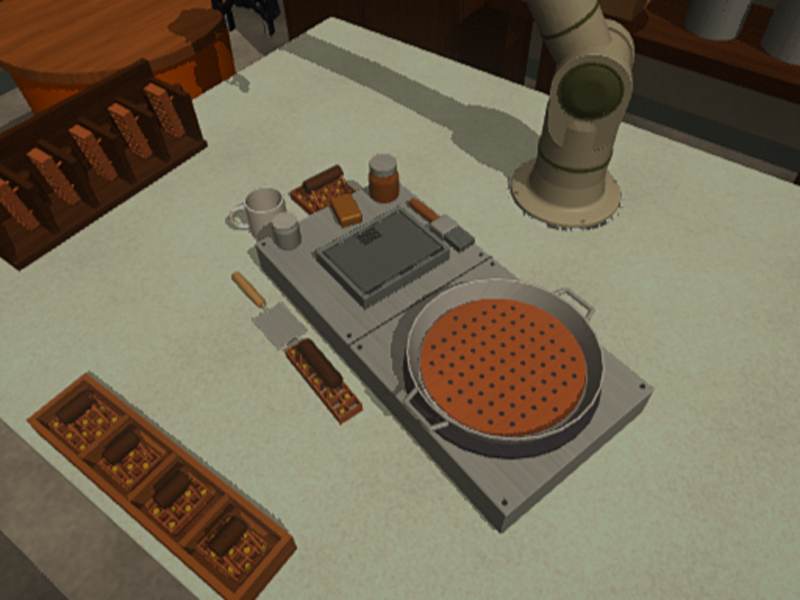

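Top view (800×600 px): frame about (415–517, 295–410), press pad at about (485,357), pan left at (307,307), tin (557,318), jar (523,432). The scene view agrees, with the cover closed. Next I'll measure the cover by mask and the pad from both views.

```bash
cat > h.py <<'E'
import numpy as np, cv2
from cell import env, eyes
from scipy.spatial.transform import Rotation as R
def ray(n,uv):
    m=eyes.camera_model(n); E=np.array(m["extrinsics"]); K=np.array(m["mtx"])
    d=E[:3,:3].T@np.linalg.solve(K,[uv[0],uv[1],1]); return -E[:3,:3].T@E[:3,3], d
def plane(n,uv,z):
    c,d=ray(n,uv); return c+d*(z-c[2])/d[2]
def proj(n,p):
    m=eyes.camera_model(n); E=np.array(m["extrinsics"]); q=np.array(m["mtx"])@(E[:3,:3]@p+E[:3,3]); return q[:2]/q[2]
def tri(a,b):
    (c1,d1),(c2,d2)=ray("top",a),ray("scene",b)
    t=np.linalg.lstsq(np.c_[d1,-d2],c2-c1,rcond=None)[0]; p,q=c1+t[0]*d1,c2+t[1]*d2
    return (p+q)/2,np.linalg.norm(p-q)
E
python3 - <<'E'
from h import *
# dark cover masks, both views
for n,seed in(("top",(290,225)),("scene",(250,165))):
    im=np.load(f"pics/{n}0.npy"); g=cv2.cvtColor(im,cv2.COLOR_RGB2GRAY)
    x,y=seed; print(n,"gray row",g[y,x-35:x+55])
    v=g[y,x]; m=(abs(g.astype(int)-v)<7).astype(np.uint8)
    m=cv2.morphologyEx(m,cv2.MORPH_OPEN,np.ones((3,3)))
    k,l,st,c=cv2.connectedComponentsWithStats(m,connectivity=4); i=l[y,x]; print("area",st[i],c[i])
    cs,_=cv2.findContours((l==i).astype(np.uint8),0,2); r=cv2.minAreaRect(max(cs,key=len)); print(r)
    if n=="top":
        b=cv2.boxPoints(r); P=np.array([plane(n,q,.115) for q in b]); print(P.round(4),np.linalg.norm(P-np.roll(P,1,0),axis=1)); 
    cr=im[y-55:y+55,x-75:x+75,::-1]; cv2.imwrite(f"pics/c_{n}.png",cv2.resize(cr,None,fx=5,fy=5,interpolation=cv2.INTER_CUBIC)[:,:750])
cv2.imwrite("pics/cc.png",cv2.resize(np.vstack([cv2.imread(f"pics/c_{n}.png") for n in("top","scene")]),(400,600)))
E
```

```text
top gray row [ 78 102 121 124 125 124 125 124 124 124 124 124 123 123 122 113 103  96
  87  87  89  88  87  87  87  87  87  87  87  87  87  87  87  87  87  87
  87  87  87  87  87  87  87  88  87  86  87  87  86  87  86  74  66  69
  68  73  66  70  66  73  69  74  86  77  71  93 103  95  92  94  95  95
  95  94  95  97 114 124 125 124 124 124 125 125 126 126 125 126 126 125]
area [ 269  193   55   65 2259] [294.91854803 224.875166  ]
((295.6186828613281, 225.53311157226562), (42.47023010253906, 59.695770263671875), 15.592811584472656)
[[ 0.3988 -0.0617  0.115 ]
 [ 0.5678 -0.1069  0.115 ]
 [ 0.5356 -0.227   0.115 ]
 [ 0.3674 -0.1812  0.115 ]] [0.12356626 0.17489251 0.12431347 0.17432536]
scene gray row [ 70  70  71  71  71  70  68  69  71  71  70  71  71  70  71  69  70  70
  70  70  69  69  70  70  69  71  68  71  69  71  72  71  69  70  70  70
  70  69  70  70  70  71  71  70  70  70  70  71  70  70  70  71  72  70
  71  58  69  66  76  81  96  94  85  71  65  62  64  63  63  64  61  61
  86 120 120 120 120 117 119 119 118 118 118 118 118 120 119 120 116 118]
area [ 209  137   71   49 1719] [244.74636417 160.78301338]
((244.1323699951172, 159.2205810546875), (35.500205993652344, 63.11148452758789), 59.03623962402344)
```

View pics/c_top.png

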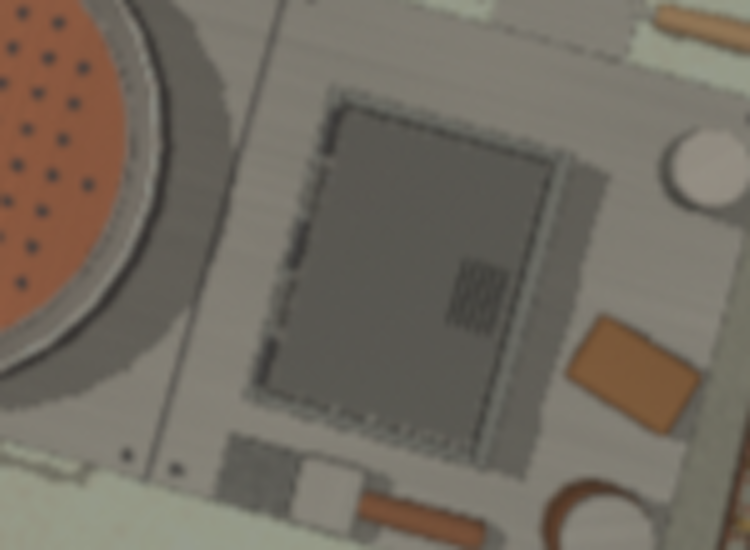

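The crop shows the cover rectangle cleanly: it measures 124×174 mm against 125×170 given, with the pad at crop (478,295). Now the stove frame and the first approach.

```bash
cat >> h.py <<'E'
P=np.array([[.3988,-.0617],[.5678,-.1069],[.5356,-.227],[.3674,-.1812]])
O=np.array([*P.mean(0),0]); YAW=np.arctan2(*((P[1]-P[0])+(P[2]-P[3]))[::-1])
S=R.from_euler("z",YAW)
w=lambda x,y,z: O+S.apply([x,y,z])
def go(p,yaw=None,s=None):
    s=s or env.get_state(); T=R.from_rotvec(s["tool_rot"])
    tgt=R.from_matrix(np.c_[S.apply([1,0,0]),S.apply([0,-1,0]),[0,0,-1]])
    return np.round((T.inv()*tgt).as_rotvec(degrees=True),2), np.round(T.inv().apply(p-s["eef_pos"])*100,2)
def here():
    s=env.get_state(); return (S.inv().apply(s["eef_pos"]-O)*1000).round(1), s["wrist_force"].round(2), round(float(s["clock"]),2), round(float(s["width"]),4)
E
python3 - <<'E'
from h import *
print(O,np.degrees(YAW)); pp=w(0,-.0425,.115); print("pad",pp,"px",proj("top",pp),proj("scene",pp))
print("pad ray", plane("top",(310.1,228.6),.115))
pn=w(0,.305,.135); print("pan",pn,proj("top",pn)/512*800, proj("scene",pn)/512*800)
print(go(w(0,-.0425,.19)),go(w(0,-.0425,.26)))
E
```

```text
[ 0.4674 -0.1442  0.    ] -15.102606566942988
pad [ 0.45632669 -0.18523208  0.115     ] px [309.63625338 229.41896912] [235.84235144 151.10260827]
pad ray [ 0.45873327 -0.18656908  0.115     ]
pan [0.54686727 0.15026554 0.135     ] [304.47891813 307.47410144] [504.29371986 350.11941765]
(array([-8.000e-02,  3.000e-02,  3.222e+01]), array([ 38.16, -41.31,   4.1 ])) (array([-8.000e-02,  3.000e-02,  3.222e+01]), array([ 38.16, -41.32,  -2.9 ]))
```

Pad and pan positions predicted from the fit land on the ones seen in both views, within about 2 mm. Moving above the pad.

Request:
{"op": "play_rows", "data": {"commands": "0 0 0 0 0 -2.9 0; 0 0 8 5 -5.4 -2.9 0; 0 0 16 9 -9.7 -2.9 0; 0 0 24 13 -14.1 -2.9 0; 0 0 32.2 17 -18.4 -2.9 0; 0 0 32.2 21 -22.7 -2.9 0; 0 0 32.2 25 -27 -2.9 0; 0 0 32.2 29 -31.4 -2.9 0; 0 0 32.2 33 -35.7 -2.9 0; 0 0 32.2 36 -39 -2.9 0; 0 0 32.2 38.2 -41.3 -2.9 0; 0 0 32.2 38.2 -41.3 -2.9 0"}}

```text
clock: 1.6
eef_pos: [0.4579, -0.1833, 0.2601]
tool_rot: [-3.115, 0.405, 0.0]
wrist_force: [-0.5, -0.3, 0.7]
width: 0.0002
```

```bash
python3 - <<'E'
from h import *
print(here(), go(w(0,-.0425,.135)))
s=env.get_state(); im=eyes.read_camera("wrist"); cv2.imwrite("pics/w1.png",im[:,:,::-1])
# where pad & corners should appear
m=eyes.camera_model("wrist"); H=m["hand_eye"];K=m["mtx"]
T=R.from_rotvec(s["tool_rot"])
for q in [(0,-.0425,.115),(.085,-.0625,.115),(-.085,-.0625,.115),(.085,.0625,.115)]:
    c=np.linalg.inv(H)@np.r_[T.inv().apply(w(*q)-s["eef_pos"]),1]; r=np.hypot(*c[:2]); a=np.arctan2(r,c[2])*K[0,0]
    print(q,(K[:2,2]+c[:2]/r*a).round(1))
E
```

```text
(array([  1. , -40.2, 260.1]), array([-0.47, -0.29,  0.72]), 1.6, 0.0002) (array([-0.04,  0.02,  0.29]), array([-0.1 ,  0.24, 12.51]))
(0, -0.0425, 0.115) [255.9 177.9]
(0.085, -0.0625, 0.115) [277.4  92.3]
(-0.085, -0.0625, 0.115) [273.4 252.5]
(0.085, 0.0625, 0.115) [150.5  95.4]
```

View pics/w1.png

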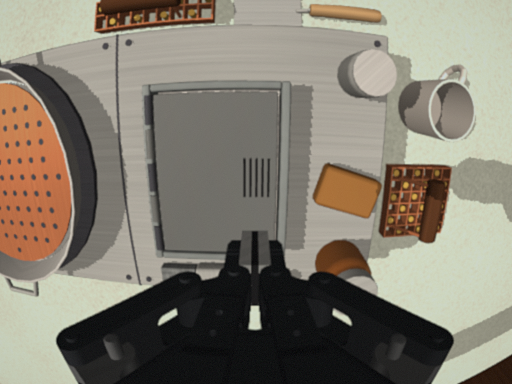

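The wrist view shows the pad at (257,178), predicted at (256,178), and the cover corners agree too. Descending to the pad.

Request:
{"op": "play_rows", "data": {"commands": "0 0 0.3 -0.1 0.2 5 0; 0 0 0.3 -0.1 0.2 10 0; 0 0 0.3 -0.1 0.2 13.5 0; 0 0 0.3 -0.1 0.2 14 0; 0 0 0.3 -0.1 0.2 14.3 0; 0 0 0.3 -0.1 0.2 14.3 0"}}

```text
clock: 2.4
eef_pos: [0.4559, -0.188, 0.1183]
tool_rot: [3.113, -0.421, 0.003]
wrist_force: [0.0, 0.2, -0.4]
width: -0.0001
```

```bash
python3 -c "
from h import *
print(here())"
```

```text
(array([  0.3, -45.2, 118.3]), array([ 0.02,  0.18, -0.35]), 2.4, -0.0001)
```

Request:
{"op": "play_rows", "data": {"commands": "0 0 0 0 -0.2 0.2 0; 0 0 0 0 -0.2 0.4 0; 0 0 0 0 -0.2 0.55 0; 0 0 0 0 -0.2 0.65 0; 0 0 0 0 -0.2 0.65 0"}}

```text
clock: 3.02
eef_pos: [0.4566, -0.1854, 0.1117]
tool_rot: [-3.113, 0.42, -0.002]
wrist_force: [-1.0, 2.3, 16.4]
width: -0.0001
```

```bash
python3 -c "
from h import *
print(here())"
```

```text
(array([  0.3, -42.6, 111.7]), array([-1.04,  2.28, 16.4 ]), 3.02, -0.0001)
```

Request:
{"op": "play_rows", "data": {"commands": "0 0 0 0 0 -6 0; 0 0 0 0 2 -12 0; 0 0 0 0 3 -18 0; 0 0 0 0 3 -19 0; 0 0 0 0 3 -19 0; 0 0 0 0 3 -19 0; 0 0 0 0 3 -19 0; 0 0 0 0 3 -19 0; 0 0 0 0 3 -19 0; 0 0 0 0 3 -19 0; 0 0 0 0 3 -19 0; 0 0 0 0 3 -19 0"}}

```text
clock: 4.53
eef_pos: [0.448, -0.2144, 0.3008]
tool_rot: [3.113, -0.42, 0.0]
wrist_force: [-0.3, -1.2, -0.3]
width: 0.0002
```

```bash
python3 - <<'E'
from h import *
print(here(), env.get_state()["qpos"].round(3), go(w(-.014,0,.27)))
im=eyes.read_camera("scene"); cv2.imwrite("pics/s2.png",cv2.resize(im[70:290,130:430,::-1],None,fx=2.5,fy=2.5,interpolation=cv2.INTER_CUBIC))
E
```

```text
(array([ -0.4, -72.8, 300.8]), array([-0.34, -1.2 , -0.33]), 4.53, 0.0002) [ 0.281  0.241  0.063  2.031 -0.02   0.871 -1.484] (array([ 0.  , -0.  , -0.28]), array([-1.39, -7.28,  3.08]))
```

View pics/s2.png

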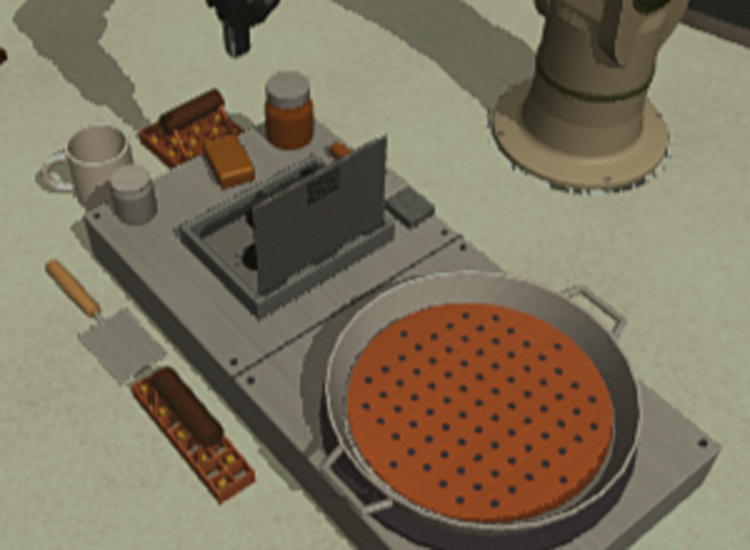

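The scene crop shows the cover standing open, outer face with the pad at (322,185) towards the pan; nothing else moved. Next is the switch. I'll tilt the tool 12° so that the gripper leans away from the open cover.

Request:
{"op": "play_rows", "data": {"commands": "6 0 0 -0.5 -2 0.5 0; 12 0 0 -1 -4.5 1.5 0; 12 0 0 -1 -6.9 3.1 0; 12 0 0 -1 -6.9 8 0; 12 0 0 -1 -6.9 13 0; 12 0 0 -1 -6.9 17.5 0; 12 0 0 -1 -6.9 19 0; 12 0 0 -1 -6.9 19 0"}}

```text
clock: 5.58
eef_pos: [0.4566, -0.1452, 0.1105]
tool_rot: [-2.907, 0.393, -0.039]
wrist_force: [0.6, 0.4, -0.1]
width: 0.0001
```

```bash
python3 - <<'E'
from h import *
print(here(), go(w(-.010,-.004,.097)))
im=eyes.read_camera("scene"); a=cv2.resize(im[90:220,150:350,::-1],None,fx=3,fy=3,interpolation=cv2.INTER_CUBIC)
cv2.imwrite("pics/w3.png",a)
im=eyes.read_camera("wrist"); cv2.imwrite("pics/w3.png",np.vstack([cv2.resize(a,(512,333)),im[60:300,:,::-1]]))
E
```

```text
(array([-10.2,  -3.8, 110.5]), array([ 0.63,  0.36, -0.06]), 5.58, 0.0001) (array([-12.03,   0.05,  -0.3 ]), array([0.02, 0.3 , 1.32]))
```

View pics/w3.png

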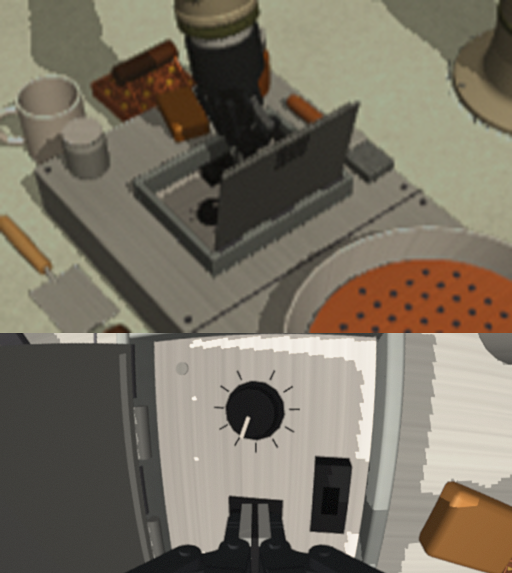

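The cover stays clear of the gripper. In the wrist view the dial is at crop (255,410), and there is a black rectangle at (330,495) right of the fingers. I need to check which object is the rocker.

```bash
python3 - <<'E'
from h import *
s=env.get_state(); m=eyes.camera_model("wrist"); H=m["hand_eye"];K=m["mtx"]; T=R.from_rotvec(s["tool_rot"])
for q in [(.045,0,.101),(-.017,0,.102),(-.013,.013,.102),(-.013,-.013,.102),(-.057,.013,.095),(-.057,-.013,.095),(-.01,-.004,.1105),(-.017,-.0375,.1)]:
    c=np.linalg.inv(H)@np.r_[T.inv().apply(w(*q)-s["eef_pos"]),1]; r=np.hypot(*c[:2]); a=np.arctan2(r,c[2])*K[0,0]
    print(q,(K[:2,2]+c[:2]/r*a-[0,60]+[0,333]).round(1))
E
```

```text
(0.045, 0, 0.101) [249.6 415.3]
(-0.017, 0, 0.102) [250.2 521.9]
(-0.013, 0.013, 0.102) [228.7 513.7]
(-0.013, -0.013, 0.102) [272.3 517.9]
(-0.057, 0.013, 0.095) [234.4 566.2]
(-0.057, -0.013, 0.095) [272.4 571. ]
(-0.01, -0.004, 0.1105) [253.8 518.7]
(-0.017, -0.0375, 0.1) [314.6 525.6]
```

Request:
{"op": "play_rows", "data": {"commands": "0 0 0 0 0 -4 0; 0 0 0 -1 0 -8 0; 0 0 0 -5 0 -10 0; 0 0 0 -7 0 -10 0; 0 0 0 -7 0 -10 0; 0 0 0 -7 0 -10 0"}}

```text
clock: 6.42
eef_pos: [0.385, -0.1471, 0.2095]
tool_rot: [-2.908, 0.392, -0.045]
wrist_force: [0.6, -0.1, 0.2]
width: 0.0001
```

```bash
python3 - <<'E'
from h import *
s=env.get_state(); print(here()); im=eyes.read_camera("wrist")
cv2.imwrite("pics/w4.png",cv2.resize(im[60:300,100:400,::-1],None,fx=2.5,fy=2.5,interpolation=cv2.INTER_CUBIC))
m=eyes.camera_model("wrist"); H=m["hand_eye"];K=m["mtx"]; T=R.from_rotvec(s["tool_rot"])
for q in [(.045,0,.101),(-.013,.013,.102),(-.013,-.013,.102),(-.057,.013,.095),(-.057,-.013,.095),(.08,-.0655,.115),(-.08,-.0655,.115)]:
    c=np.linalg.inv(H)@np.r_[T.inv().apply(w(*q)-s["eef_pos"]),1]; r=np.hypot(*c[:2]); a=np.arctan2(r,c[2])*K[0,0]
    print(q,((K[:2,2]+c[:2]/r*a-[100,60])*2.5).round(0))
E
```

```text
(array([-78.8, -24.3, 209.5]), array([ 0.61, -0.12,  0.2 ]), 6.42, 0.0001)
(0.045, 0, 0.101) [379. -36.]
(-0.013, 0.013, 0.102) [342. 132.]
(-0.013, -0.013, 0.102) [417. 132.]
(-0.057, 0.013, 0.095) [348. 253.]
(-0.057, -0.013, 0.095) [420. 256.]
(0.08, -0.0655, 0.115) [ 575. -149.]
(-0.08, -0.0655, 0.115) [566. 344.]
```

View pics/w4.png

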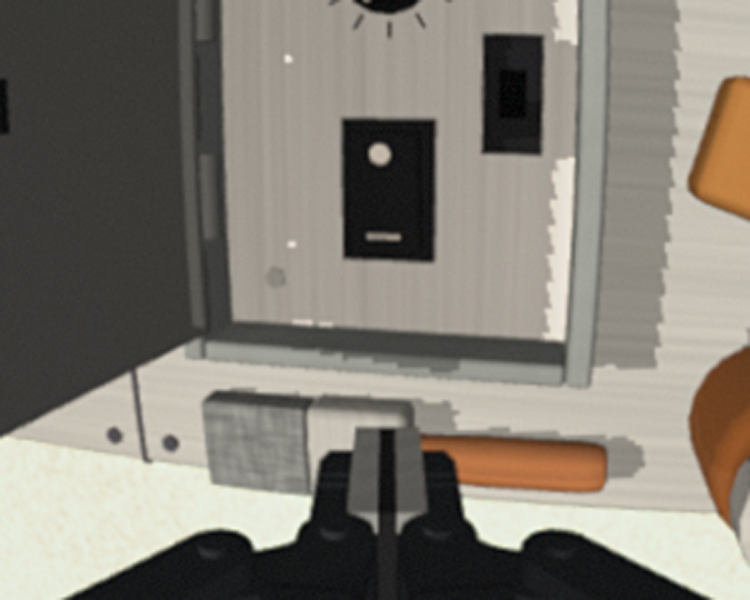

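The view shows the rocker with its bezel centred at (389,190), predicted (382,193). The part at (513,94) is the latch slot, so the target is right. Going back and pressing.

Request:
{"op": "play_rows", "data": {"commands": "0 0 0 5 0 0 0; 0 0 0 6.8 0 1 0; 0 0 0 6.8 0 6 0; 0 0 0 6.8 0 9.5 0; 0 0 0 6.8 0.1 10.4 0; 0 0 0 6.8 0.2 10.7 0; 0 0 0 6.8 0.2 10.9 0; 0 0 0 6.8 0.25 11 0; 0 0 0 6.8 0.25 11 0"}}

```text
clock: 7.6
eef_pos: [0.4551, -0.1453, 0.1011]
tool_rot: [-2.908, 0.393, -0.044]
wrist_force: [-0.4, 0.5, 2.0]
width: 0.0006
```

```bash
python3 -c "
from h import *
print(here())"
```

```text
(array([-11.6,  -4.3, 101.1]), array([-0.4 ,  0.55,  1.99]), 7.6, 0.0006)
```

Contact, about 2 N. Pushing on in small steps.

Request:
{"op": "play_rows", "data": {"commands": "0 0 0 0 0.04 0.2 0; 0 0 0 0 0.08 0.35 0; 0 0 0 0 0.1 0.45 0; 0 0 0 0 0.1 0.45 0"}}

```text
clock: 8.1
eef_pos: [0.4556, -0.1455, 0.0965]
tool_rot: [-2.908, 0.393, -0.044]
wrist_force: [0.9, -2.5, 12.0]
width: 0.0002
```

```bash
python3 -c "
from h import *
print(here())"
```

```text
(array([-11.1,  -4.3,  96.5]), array([ 0.91, -2.52, 12.01]), 8.1, 0.0002)
```

Request:
{"op": "play_rows", "data": {"commands": "0 0 0 0 0.04 0.15 0; 0 0 0 0 0.04 0.2 0; 0 0 0 0 0.04 0.2 0"}}

```text
clock: 8.48
eef_pos: [0.4557, -0.1455, 0.0957]
tool_rot: [-2.907, 0.393, -0.046]
wrist_force: [-2.8, -2.4, 34.2]
width: 0.0
```

```bash
python3 -c "
from h import *
print(here())"
```

```text
(array([-11. ,  -4.3,  95.7]), array([-2.8 , -2.37, 34.24]), 8.47, 0.0)
```

Force has climbed steeply (34 N), so it is at the stop. Retreating and checking the rocker.

Request:
{"op": "play_rows", "data": {"commands": "0 0 0 0 0 -4 0; 0 0 0 -1 0 -8 0; 0 0 0 -5 0 -11 0; 0 0 0 -7 0 -11.3 0; 0 0 0 -7 0 -11.3 0; 0 0 0 -7 0 -11.3 0"}}

```text
clock: 9.22
eef_pos: [0.3817, -0.1492, 0.2037]
tool_rot: [-2.907, 0.392, -0.041]
wrist_force: [1.3, -0.9, 0.9]
width: -0.0002
```

```bash
python3 - <<'E'
from h import *
print(here()); im=eyes.read_camera("wrist")
a=cv2.resize(im[60:300,100:400,::-1],None,fx=1.6,fy=1.6,interpolation=cv2.INTER_CUBIC)
b=cv2.imread("pics/w4.png"); cv2.imwrite("pics/w5.png",np.hstack([cv2.resize(b[100:280,320:580],None,fx=1.5,fy=1.5),cv2.resize(im[85:175,220:340,::-1],None,fx=3,fy=3,interpolation=cv2.INTER_CUBIC)]))
E
```

```text
(array([-81.4, -27.1, 203.7]), array([ 1.25, -0.94,  0.88]), 9.22, -0.0002)
```

View pics/w5.png

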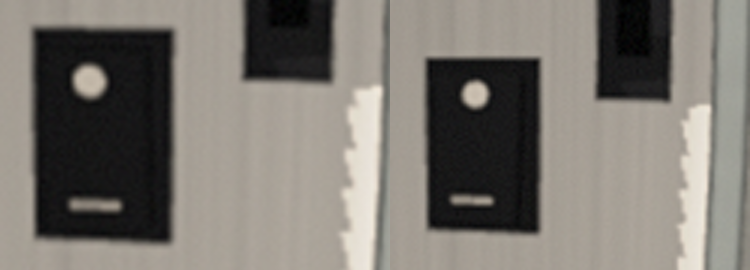

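The rocker's marks have shifted forward relative to the bezel (dot from 0.246 to 0.20 of its length). With the tip height of 95.7 mm and the hard stop, that confirms off. Next I'll go up and over to the left of the open cover.

```bash
python3 - <<'E'
from h import *
s=env.get_state(); T=R.from_rotvec(s["tool_rot"])
tgt=R.from_matrix(np.c_[S.apply([0,1,0]),S.apply([1,0,0]),[0,0,-1]])
print((T.inv()*tgt).as_rotvec(degrees=True).round(1))
for q in [(-.081,-.027,.31),(0,.125,.31)]: print(q,(T.inv().apply(w(*q)-s["eef_pos"])*100).round(2))
E
```

```text
[ -9.4  -9.4 -89.9]
(-0.081, -0.027, 0.31) [  0.03  -2.23 -10.41]
(0, 0.125, 0.31) [  8.06 -17.13  -7.24]
```

Request:
{"op": "play_rows", "data": {"commands": "0 0 0 0 -1.2 -5.2 0; -1 -1 -10 0 -2.2 -10.4 0; -2 -2 -20 1 -4 -10 0; -3 -3 -30 3 -7.5 -9.3 0; -4 -4 -40 4.5 -10.5 -8.7 0; -5.2 -5.2 -50 6 -13.5 -8.1 0; -6.3 -6.3 -60 7 -16 -7.5 0; -7.3 -7.3 -70 8.1 -17.1 -7.2 0; -8.4 -8.4 -80 8.1 -17.1 -7.2 0; -9.4 -9.4 -89.9 8.1 -17.1 -7.2 0; -9.4 -9.4 -89.9 8.1 -17.1 -7.2 0; -9.4 -9.4 -89.9 8.1 -17.1 -7.2 0"}}

```text
clock: 10.78
eef_pos: [0.4997, -0.0238, 0.3098]
tool_rot: [-2.497, -1.904, -0.001]
wrist_force: [-0.4, -0.3, -0.4]
width: 0.0001
```

```bash
python3 - <<'E'
from h import *
s=env.get_state(); print(here(),s["qpos"].round(2)); T=R.from_rotvec(s["tool_rot"]).as_matrix(); print((S.inv().as_matrix()@T).round(3))
E
```

```text
(array([-2.000e-01,  1.247e+02,  3.098e+02]), array([-0.42, -0.28, -0.39]), 10.78, 0.0001) [ 0.21  0.25 -0.34  1.99  0.1   0.91 -0.45]
[[ 0.004  1.    -0.001]
 [ 1.    -0.004  0.001]
 [ 0.001 -0.001 -1.   ]]
```

Request:
{"op": "play_rows", "data": {"commands": "0 0 0 0 0 5 0; 0 0 0 0 0 8.9 0; 0 0 0 -2.5 0 8.9 0; 0 0 0 -3.8 0 8.8 0; 0 0 0 -5 0 8.8 0; 0 0 0 -6.4 0 8.8 0; 0 0 0 -7.8 0 9 0; 0 0 0 -7.8 0 9 0"}}

```text
clock: 11.78
eef_pos: [0.479, -0.1005, 0.2204]
tool_rot: [2.496, 1.907, 0.001]
wrist_force: [0.7, 0.4, 0.4]
width: -0.0002
```

```bash
python3 -c "
from h import *
print(here())"
```

```text
(array([-2.000e-01,  4.520e+01,  2.204e+02]), array([0.66, 0.36, 0.38]), 11.78, -0.0002)
```

```bash
python3 - <<'E'
from h import *
im=eyes.read_camera("scene"); cv2.imwrite("pics/s6.png",cv2.resize(im[60:240,150:390,::-1],None,fx=2.5,fy=2.5,interpolation=cv2.INTER_CUBIC))
E
```

```text
(no output)
```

View pics/s6.png

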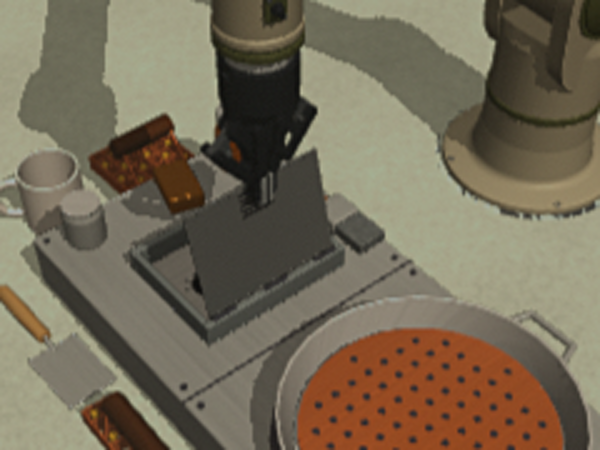

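The scene crop shows the finger at (260,190) on the cover's outer face and the cover swung past vertical to the right. Continuing along the arc.

Request:
{"op": "play_rows", "data": {"commands": "0 0 0 -1.3 0 0.5 0; 0 0 0 -2.5 0 1.1 0; 0 0 0 -3.7 0 1.9 0; 0 0 0 -4.8 0 2.8 0; 0 0 0 -5.8 0 3.9 0; 0 0 0 -6.6 0 5 0; 0 0 0 -7.3 0 6.4 0; 0 0 0 -7.7 0 7.7 0; 0 0 0 -8 0 8.9 0; 0 0 0 -8.2 0 9.7 0; 0 0 0 -8.2 0 10.1 0; 0 0 0 -8.2 0 10.3 0"}}

```text
clock: 13.32
eef_pos: [0.4576, -0.178, 0.117]
tool_rot: [-2.494, -1.91, -0.0]
wrist_force: [0.2, -0.3, 3.9]
width: -0.0001
```

```bash
python3 -c "
from h import *
print(here())"
```

```text
(array([ -0.7, -35.2, 117. ]), array([ 0.23, -0.31,  3.89]), 13.32, -0.0001)
```

Cover nearly shut, pushing back at 3.9 N. Pressing it in.

Request:
{"op": "play_rows", "data": {"commands": "0 0 0 0 0 0.2 0; 0 0 0 0 0 0.4 0; 0 0 0 0 0 0.55 0; 0 0 0 0 0 0.65 0; 0 0 0 0 0 0.65 0"}}

```text
clock: 13.95
eef_pos: [0.4577, -0.1781, 0.1119]
tool_rot: [2.494, 1.909, 0.001]
wrist_force: [-4.0, 1.7, 21.0]
width: -0.0001
```

```bash
python3 -c "
from h import *
print(here())"
```

```text
(array([ -0.6, -35.3, 111.9]), array([-4.02,  1.68, 20.96]), 13.95, -0.0001)
```

Request:
{"op": "play_rows", "data": {"commands": "0 0 0 0 0 0.08 0; 0 0 0 0 0 0.08 0; 0 0 0 0 0 -0.5 0; 0 0 0 0 0 -3 0; 0 0 0 0 0 -9 0; 0 0 0 0 0 -15 0; 0 0 0 -3 0 -19 0; 0 0 0 -9 0 -19 0; 0 0 0 -15 0 -19 0; 0 0 0 -15 0 -19 0; 0 0 0 -15 0 -19 0; 0 0 0 -15 0 -19 0"}}

```text
clock: 15.45
eef_pos: [0.419, -0.3216, 0.3005]
tool_rot: [-2.492, -1.912, -0.002]
wrist_force: [0.4, 0.0, -0.1]
width: 0.0
```

```bash
python3 - <<'E'
from h import *
print(here())
a=eyes.read_camera("scene"); b=eyes.read_camera("top")
f=lambda i,s:cv2.resize(i[s][:,:,::-1],(480,300),interpolation=cv2.INTER_CUBIC)
cv2.imwrite("pics/e7.png",np.vstack([f(a,np.s_[90:240,150:390]),f(b,np.s_[150:300,190:430])]))
E
```

```text
(array([  -0.5, -183.9,  300.5]), array([ 0.36,  0.04, -0.05]), 15.45, 0.0)
```

View pics/e7.png

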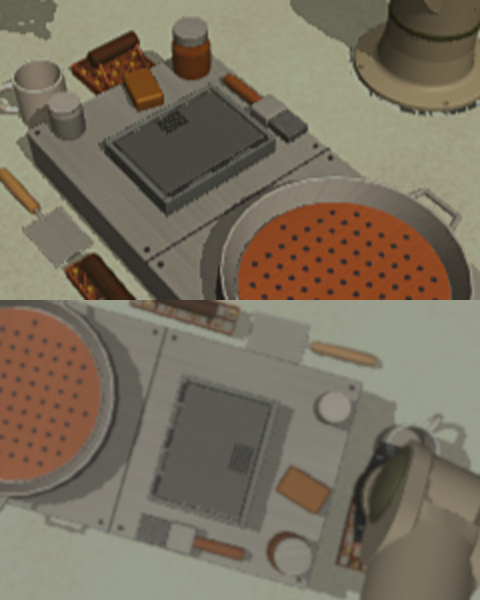

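Both views show the cover shut and flush, with the pad at (172,125) in the scene view and everything else in place. I'll wait one more second, compare with the first picture and hand in.

Request:
{"op": "play_rows", "data": {"commands": "0 0 0 0 0 0 0; 0 0 0 0 0 0 0; 0 0 0 0 0 0 0; 0 0 0 0 0 0 0; 0 0 0 0 0 0 0; 0 0 0 0 0 0 0; 0 0 0 0 0 0 0; 0 0 0 0 0 0 0"}}

```text
clock: 16.55
eef_pos: [0.4185, -0.3231, 0.3006]
tool_rot: [2.494, 1.91, 0.001]
wrist_force: [0.6, -0.2, 0.3]
width: -0.0
```

```bash
python3 - <<'E'
from h import *
from cell import workorder
a=eyes.read_camera("scene").astype(int); d=abs(a-np.load("pics/scene0.npy")).max(2)[95:330,130:430]
dm=(d>25).astype(np.uint8); k,_,st,c=cv2.connectedComponentsWithStats(dm); print("changed px",dm.sum(),st[1:][st[1:,4]>15], (d[35:95,75:160]>25).sum())
print(here())
if (d[35:95,75:160]>25).sum()<60: print(workorder.finish_job())
E
```

```text
changed px 322 [[ 17   0  30  15 304]] 0
(array([  -0.6, -185.4,  300.6]), array([ 1.39, -0.4 , -1.01]), 16.6, 0.0001)
the job is handed in; nothing more can be done
None
```

The wax stove is switched off and the cover is latched shut. I handed the job in at 16.6 s of the 51 s allowed.

- **Opening the cover:** I pressed the ribbed pad to its stop at about 16 N, and the cover sprang fully open.
- **Switch:** I pushed the rocker's raised end down to its hard stop. The tool tip ended 95.7 mm above the table with up to 34 N on it, well above the 2 to 4 N needed. The wrist picture showed the rocker's marks shifted as expected for off.
- **Closing the cover:** I pushed it over from the left and pressed it in until it stopped, at 21 N plus a further 0.8 mm commanded, then let go.

**Last checks:** About 2.5 s after I let go, the scene picture showed no changed pixels over the cover compared with the first picture. The only change in that area was one patch at the upper left edge, which I took to be the arm or its shadow and did not look into. In pictures about a second earlier, the things around the stove looked unmoved, but the arm hid part of the square stamp from above. The robot was touching nothing.

No check failed. Once the cover was shut, I could not see the switch or the dial again. I never compared the dial pointer before and after; the planned path kept the fingers about 28 mm from the dial's edge.

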